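# Set up the siege on the squared game board

### The job

Set up the siege on the squared game board, with left, right and in front read along the board's lines from the robot's side (in front = nearer the robot): lay the brown hill tile in the second square to the right of the grey gatehouse, in its row, and stand the blue watchtower upright in the middle of the hill's top. Stand the white rook in the square between the gatehouse and the hill, and lay the green swamp tile in the square directly in front of the rook. Centre every piece in its square, with the two tiles' edges along the printed lines, set each piece down rather than dropping it, and leave the jar, the clamp and the wooden box where they are.

Things in the scene. Friction and masses are not known exactly. Their poses are not given: they have to be found in the camera images.
- board: game board, fixed to the table: dark grey-blue slab 245 (x) x 320 (y) x 10 mm high, its printed top in tan and sand squares with dark lines: 3 rows along x by 4 columns along y, each square 75 x 75 mm, the grid centred on the board. Origin at the centre of its underside on the table; +x points away from the robot (to the back row), +y to the left; at most 0.2 rad from the world axes. Square centres, from the board's origin: x = -75, 0, 75 mm; y = 112.5, 37.5, -37.5, -112.5 mm
- gatehouse: grey stone gatehouse glued onto the board, centred in a square: two turrets with a gate between, 43 (x) x 59 (y) x 44 mm high. Origin at the centre of its underside, on the board's top, 10 mm above the table; its axes are parallel to the board's. It stands either in the leftmost column of the middle row or in the second column from the left of the back row; the well has the other place
- well: round grey stone well with dark blue water, glued onto the board, centred in a square: 43 mm across, 20 mm high. Origin at the centre of its underside on the board's top
- hill: loose brown stepped resin hill tile, 85 g: lower step 62 x 62 x 12 mm high (grasp it by these sides), upper step 52 x 52 mm, 8 mm high and flat on top, 20 mm high in all. Origin at the centre of its underside, z up, x and y square to its sides; starts flat on the table beside the board
- swamp: loose green resin swamp tile with dark pools and small reed tufts, 50 g: 62 x 62 x 12 mm high, reeds 6 mm above that, away from the edges. Origin at the centre of its underside, z up, x and y square to its sides; starts flat on the table beside the board
- watchtower: loose blue plastic square watchtower, 40 g, 60 mm high: foot 38 x 38 mm, shaft 30 x 30 mm, gallery 38 x 38 mm from 40 to 51 mm above the foot's underside, flush corner merlons above it up to 60 mm (the gallery's flat sides are the place to grasp). Origin at the centre of its underside, z up, x and y square to its sides; starts upright on the table beside the board
- rook: loose white plastic chess rook, 30 g, 52 mm high: foot 38 mm across, waist 22 mm, round head 30 mm across from 36 to 52 mm above its underside (grasp it by the head). Origin at the centre of its underside, z up; starts upright on the table beside the board
- jar: bystander: glass jar with a steel twist cap, 52 mm across, 54 mm high, standing loose on the table. Origin at the centre of its underside
- clamp: bystander: small stainless steel screw clamp lying flat and loose on the table, about 100 x 62 x 12 mm. Origin under the middle of its frame
- box: bystander: loose dovetailed wooden box with a closed lid, 84 (x) x 120 (y) x 57 mm high. Origin at the centre of its underside

How it is judged (in metres and radians):
At the end, for the whole second after the job is handed in: Hill 150 mm right of the gatehouse, rook 75 mm right, swamp 75 mm in front of the rook's square: each within 12 mm along and across the board, resting on it, tiles within 0.2 rad of the lines. Watchtower on the hill's top within 10 mm of its centre. All upright within 0.1 rad, released, at rest (x of hill in the frame of gatehouse between -0.012 and 0.012 m and y of hill in the frame of gatehouse between -0.162 and -0.138 m and z of hill in the frame of gatehouse between -0.004 and 0.004 m and (angle between the x axis of hill and the x axis of board, either way round below 0.2 rad or angle between the x axis of hill and the x axis of board, either way round above 1.371 rad) and angle between each of hill, swamp, rook, watchtower's own z axis and vertical below 0.1 rad and linear speed of each of hill, swamp, rook, watchtower below 0.02 m/s and angular speed of each of hill, swamp, rook, watchtower below 0.2 rad/s and x of swamp in the frame of gatehouse between -0.087 and -0.063 m and y of swamp in the frame of gatehouse between -0.087 and -0.063 m and z of swamp in the frame of gatehouse between -0.004 and 0.004 m and (angle between the x axis of swamp and the x axis of board, either way round below 0.2 rad or angle between the x axis of swamp and the x axis of board, either way round above 1.371 rad) and x of rook in the frame of gatehouse between -0.012 and 0.012 m and y of rook in the frame of gatehouse between -0.087 and -0.063 m and z of rook in the frame of gatehouse between -0.004 and 0.004 m and horizontal distance between watchtower and hill below 0.01 m and z of watchtower in the frame of hill between 0.016 and 0.024 m); the robot touches nothing.
It fails at once if a piece is dropped: it moves faster than 0.6 m/s without the fingers on it, as after a free fall of about 18 mm ((linear speed of hill above 0.6 m/s and contact force between the fingers and hill below 0.05 N) or (linear speed of swamp above 0.6 m/s and contact force between the fingers and swamp below 0.05 N) or (linear speed of rook above 0.6 m/s and contact force between the fingers and rook below 0.05 N) or (linear speed of watchtower above 0.6 m/s and contact force between the fingers and watchtower below 0.05 N)).
It fails at once if the glass jar is shifted by more than 20 mm or tipped by more than 0.3 rad (distance of jar from where it was at the start of the episode above 0.02 m or angle between jar's own z axis and vertical above 0.3 rad).
It fails at once if the clamp is shifted by more than 20 mm or tipped by more than 0.3 rad (distance of clamp from where it was at the start of the episode above 0.02 m or angle between clamp's own z axis and vertical above 0.3 rad).
It fails at once if the wooden box is shifted by more than 20 mm or tipped by more than 0.3 rad (distance of box from where it was at the start of the episode above 0.02 m or angle between box's own z axis and vertical above 0.3 rad).
It also fails if it takes over 102 s, if anything falls off the work surface, if the arm or the gripper's body presses on something with over 40 N, if the wrist force passes 120 N, or if a joint passes its speed limit or range.

### The arm

A 6-joint arm with a two-finger parallel gripper is mounted at the origin on the work surface. World frame = base frame: x ahead of the robot, y to its left, z up, the work surface at z = 0. Lengths are in mm, angles in rad, forces in N, time in s.
With the tool pointing down it reaches from about 350 to 975 mm from the base axis. Payload 7.1 kg.
Tool frame: the origin (TCP) lies on the front face of the gripper's body, between the roots of the fingers; the fingertips stand 80 mm ahead of it and the grasp point (between the pads) lies 61 mm ahead of it (env.tips_ahead is the distance from the TCP to the fingertips, in mm); z points along the fingers, y is the line along which they close (so a half turn about z gives the same grasp; the last joint's range is limited). The gripper opens to 88 mm and grips with 3 to 60 N. Pads are 20 mm wide; open, the fingers measure 115 mm over their backs; the gripper's body (75 mm by 178 mm) begins 61 mm behind the grasp point.
Start: joints at [-1.17, 0.423, 1.63, -0, 1.089, -0.019], TCP at [254.751, -570.708, 302.675] pointing down, gripper open.
Joint ranges: [-3, 3], [-0.9, 2.11], [0.09, 2.58], [-1.31, 4.45], [0.11, 2.69], [-2.54, 2.54]. Speed limits (rad/s): [2.39, 2.39, 3.01, 3.14, 3.14, 3.14].

### API

Orientations are given as a unit quaternion [x, y, z, w].
In Python, from station import env, set_gripper, viewer, workorder gives the robot as it stands. Calls block until the motion is done:
- env.reach(position, orientation): joint-space move of the TCP to a pose.
- env.move_l(position, rot=None, rate=150, f_stop=None): straight line of the TCP; rot=None keeps the orientation; rate is the mean speed in mm/s. With f_stop (N) it stops when the force on the tool has changed by that much, and returns True; else False.
- env.move_joints(angles): joint-space move.
- set_gripper(opening): finger opening in mm; the grip force is fixed at half the most; returns when the fingers have stopped.
- env.hold(seconds).
- env.ik(position, orientation): joint angles nearest the present ones, or None.
- env.read_state(): the state.
- viewer.camera(name): name is "scene" or "top" or "wrist"; returns the picture (480x640x3 uint8, blue, green, red); there is no depth.
- viewer.camera_params(name): a dict with "fx", "fy", "cx", "cy" (pixels), "pose" (4x4, takes a point from camera to world coordinates); the wrist camera has in their place "tool_from_camera" (4x4, takes a point from camera to tool coordinates, whose origin is the TCP and whose axes are the flange's). Camera axes: x right, y up, looking along -z (the intrinsics and any distortion apply to the point x, -y, -z); pixel columns grow to the right and rows downward; lengths in mm; the calibration is good to about 2 mm. The wrist camera is an equidistant fisheye: a pixel r from the principal point sees the ray r / f radians off the axis. A picture is of the moment at which its call begins: read the wrist's pose just before it. camera_params takes no time and is no camera call.
A pose or a line that the arm cannot do raises env.IKError and nothing moves.
- workorder.sign_off(): hands the job in; it is judged then, once.
The state is a dict: "time_s": time; "qpos": joint angles; "dq": joint speeds; "tau": joint torques, N m; "tool_pos": TCP position; "orientation": TCP orientation; "force": force on the tool from outside, world axes, zero at the start; "wrist_torque": the same for the moment, N m; "width": finger opening in mm; "grip_force": force on a finger pad.
Only numpy, scipy, OpenCV 4.12 (cv2) and the standard library are available. Lean on these libraries where they do the work, as an engineer would, in place of code of your own. Each camera call takes 0.05 s, during which the arm holds its last target. There are 200 camera calls.

## Working session

There is one attempt and no reset: what is moved stays moved. The work goes in short steps, each a Python script; the robot and the scene stay as the last script left them, time stands still between calls to the robot, and variables do not carry over. Pictures are saved under pics/ and viewed, at most 14 in all, crops included, and the job is handed in when it is done.

```bash
mkdir -p pics; ls
python3 - <<'E'
from station import env,viewer
import cv2
for n in("top","scene"):
    cv2.imwrite(f"pics/{n}0.png",viewer.camera(n)); p=viewer.camera_params(n); print(n,p)
print(viewer.camera_params("wrist")); print(env.read_state())
E
```

```text
pics
top {'fx': 499.03943123559696, 'fy': 499.03943123559696, 'cx': 308.10626760861993, 'cy': 239.06072095878315, 'pose': array([[-1.89099953e-04,  9.92765498e-01, -1.20069276e-01,
         3.63251593e+02],
       [-9.99948054e-01,  1.03589208e-03,  1.01398800e-02,
         1.99086772e+01],
       [ 1.01909018e-02,  1.20064956e-01,  9.92713731e-01,
         1.40895490e+03],
       [ 0.00000000e+00,  0.00000000e+00,  0.00000000e+00,
         1.00000000e+00]])}
scene {'fx': 552.8239695230211, 'fy': 552.8239695230211, 'cx': 324.40235688490117, 'cy': 240.10345909702988, 'pose': array([[ 1.52256029e-01, -5.35232614e-01,  8.30869515e-01,
         1.58860761e+03],
       [ 9.88324625e-01,  8.73041448e-02, -1.24869616e-01,
        -1.76448822e+02],
       [-5.70406133e-03,  8.40180954e-01,  5.42276155e-01,
         7.42534473e+02],
       [ 0.00000000e+00,  0.00000000e+00,  0.00000000e+00,
         1.00000000e+00]])}
{'fx': 371.64829954431775, 'fy': 371.64829954431775, 'cx': 320.06456957136464, 'cy': 240.4481205695019, 'tool_from_camera': array([[ 3.23354565e-05,  9.67532855e-01,  2.52745275
[... 280 characters left out ...]
e+00]])}
{'time_s': 0.1, 'qpos': array([-1.17000740e+00,  4.23764319e-01,  1.63057519e+00, -5.26117140e-05,
        1.08860855e+00, -1.89848483e-02]), 'dq': array([-0.0001984 , -0.00128284, -0.00307622, -0.00044782, -0.00076187,
       -0.00066599]), 'tau': array([-8.91119021e-05, -5.45612204e+01, -2.74324429e+01,  6.45350805e-02,
        1.87032495e-02, -4.21549856e-06]), 'tool_pos': array([ 254.59609987, -570.38030777,  301.99450671]), 'orientation': array([ 9.78051718e-01,  2.08361169e-01, -1.51465651e-04, -6.60971503e-04]), 'force': array([ 0.5403536 , -0.39057458, -0.74527538]), 'wrist_torque': array([ 0.00280088,  0.03866558, -0.01770225]), 'grip_force': 0.0, 'width': 87.8902783898371}
```

View pics/top0.png

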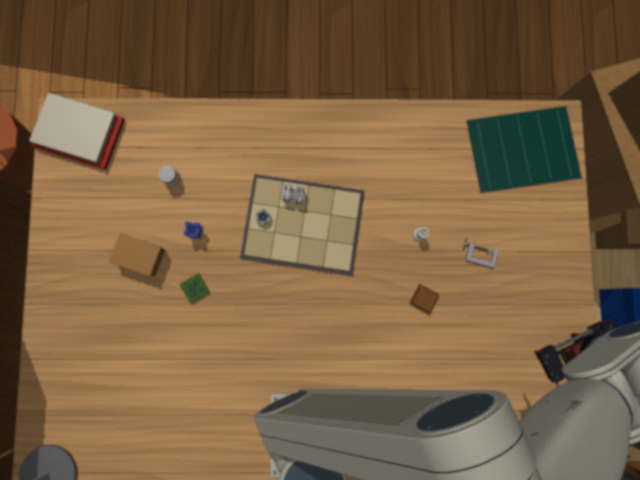

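View pics/scene0.png

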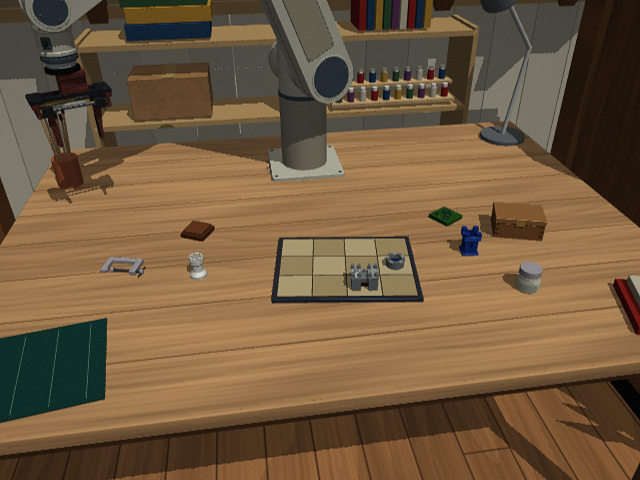

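```bash
cat > h.py <<'E'
import numpy as np, cv2
from scipy.spatial.transform import Rotation as R
from station import env,set_gripper,viewer,workorder
HSV={'hill':((0,70,25),(14,255,125)),'swamp':((42,80,25),(85,255,255)),'tower':((108,130,40),(130,255,255)),'rook':((0,0,150),(180,45,255))}
def down(a): return np.array([np.cos(a/2),np.sin(a/2),0,0])
def rays(name,px,st=None):
    p=viewer.camera_params(name); px=np.asarray(px,float).reshape(-1,1,2)
    K=np.array([[p['fx'],0,p['cx']],[0,p['fy'],p['cy']],[0,0,1]])
    if name=='wrist':
        T=np.eye(4);T[:3,:3]=R.from_quat(st['orientation']).as_matrix();T[:3,3]=st['tool_pos'];T=T@p['tool_from_camera']
        n=cv2.fisheye.undistortPoints(px,K,np.zeros(4))
    else: T=p['pose']; n=cv2.undistortPoints(px,K,None)
    n=n.reshape(-1,2); d=np.c_[n[:,0],-n[:,1],-np.ones(len(n))]@T[:3,:3].T
    return T[:3,3],d
def plane(name,px,z,st=None):
    o,d=rays(name,px,st); return (o+d*((z-o[2])/d[:,2])[:,None])[:,:2]
def project(name,pts,st):   # world -> wrist pixel
    p=viewer.camera_params(name);T=np.eye(4);T[:3,:3]=R.from_quat(st['orientation']).as_matrix();T[:3,3]=st['tool_pos'];T=T@p['tool_from_camera']
    c=(np.atleast_2d(pts)-T[:3,3])@T[:3,:3]; r=np.hypot(c[:,0],c[:,1]); k=p['fx']*np.arctan2(r,-c[:,2])/np.maximum(r,1e-9)
    return np.c_[p['cx']+k*c[:,0],p['cy']-k*c[:,1]]
def blobs(img,key,roi=None,amin=40):
    m=cv2.inRange(cv2.cvtColor(img,cv2.COLOR_BGR2HSV),*HSV[key]) if isinstance(key,str) else key
    if roi is not None:
        k=np.zeros_like(m);x0,y0,x1,y1=[max(0,int(v)) for v in roi];k[y0:y1,x0:x1]=255;m=m&k
    m=cv2.morphologyEx(m,cv2.MORPH_CLOSE,np.ones((3,3)))
    c=[c for c in cv2.findContours(m,cv2.RETR_EXTERNAL,cv2.CHAIN_APPROX_NONE)[0] if cv2.contourArea(c)>amin]
    return sorted(c,key=cv2.contourArea,reverse=True)
def rect(xy):
    (c,s,a)=cv2.minAreaRect(xy.astype(np.float32)); a=(np.deg2rad(a)+np.pi/4)%(np.pi/2)-np.pi/4
    return np.array(c),np.array(s),a
def bestyaw(pos,cands):
    o=[(abs(q[5]),a) for a in cands for q in [env.ik(pos,down(a))] if q is not None]
    return min(o)[1]
E
python3 - <<'E'
from h import *
im=cv2.imread('pics/top0.png')
hsv=cv2.cvtColor(im,cv2.COLOR_BGR2HSV)
for k,roi,z in(('hill',(400,275,450,320),12),('swamp',(170,265,220,310),12),('tower',(175,210,215,250),30),('rook',(405,220,440,250),26)):
    for c in blobs(im,k,roi,20)[:2]:
        xy=plane('top',c,z); print(k,cv2.boundingRect(c),*[np.round(v,2) for v in rect(xy)])
m=cv2.inRange(hsv,(90,20,20),(130,255,120))
c=blobs(im,m,(235,165,375,285))[0]; print(cv2.boundingRect(c)); print('board',rect(plane('top',cv2.convexHull(c),10)))
print('gate',plane('top',[[294,193]],40))
for n,r in(('box',[[138,255]]),('jar',[[170,175]]),('clamp',[[482,255]])): print(n,plane('top',r,20))
print(hsv[298,424],hsv[289,195],hsv[229,195],hsv[234,422],hsv[300,450])
E
```

```text
hill (410, 285, 29, 28) [ 365.36 -316.97] [62.97 63.11] -0.5
swamp (181, 275, 27, 27) [395.52 322.65] [56.5  56.06] 0.54
tower (185, 223, 14, 14) [556.02 329.53] [35.89 34.57] -0.1
rook (414, 228, 12, 8) [ 553.56 -306.23] [17.1  34.74] 0.2
(259, 213, 9, 8)
board (array([596.79669189, 133.56944275]), array([20.11233139, 22.70051575]), np.float64(0.0014405277604617739))
gate [[658.4034342   45.31183564]]
box [[486.06702497 479.19345875]]
jar [[714.07650706 397.88845223]]
clamp [[ 486.75353864 -481.6993956 ]]
[ 14 168 103] [55 84 70] [117 122  90] [ 24  18 143] [ 16 128 145]
```

Run:
```python
from h import *
b=[-.5+k*np.pi/2 for k in range(-2,3)]
a=bestyaw([365,-317,230],b); print('yaw',a)
env.reach([365,-317,230],down(a)); env.hold(.2)
st=env.read_state(); im=viewer.camera('wrist'); cv2.imwrite('pics/w1.png',im)
print(st['time_s'],st['tool_pos'],st['qpos'][5]); np.save('s1.npy',np.r_[st['tool_pos'],st['orientation']])
for c in blobs(im,'hill',None,300)[:3]: print(cv2.boundingRect(c),*rect(plane('wrist',cv2.convexHull(c),10,st)))
print(project('wrist',[[365,-317,10]],st))
```

```text
yaw 1.0707963267948966
1.4 [ 364.98201812 -318.18333572  230.27401453] -0.2396502893224725
(68, 443, 368, 37) [  94.06240845 -531.46893311] [ 97.75300598 556.82110596] -0.35814989287712606
(279, 190, 79, 77) [ 363.88204956 -317.98550415] [65.32363892 64.60562897] -0.5014277597863075
(418, 272, 76, 66) [ 449.30969238 -444.80517578] [ 48.65512466 105.36863708] 0.12936071968464513
[[318.66983767 227.17671137]]
```

View pics/w1.png

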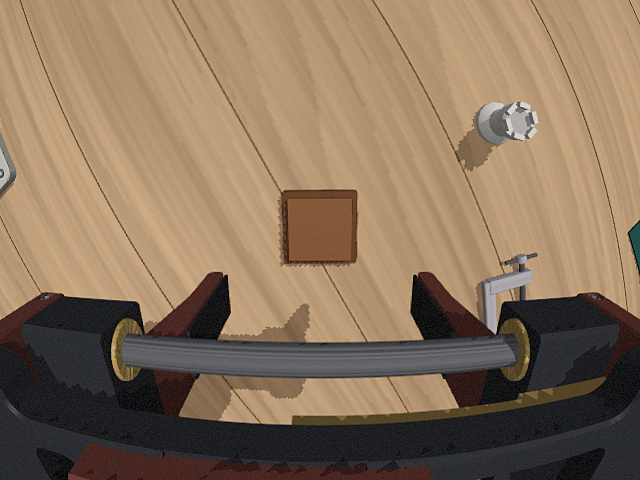

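Run:
```python
from h import *
im=cv2.imread('pics/top0.png')
B=np.array([[255,175],[364,190],[352,274],[241,258]]); xy=plane('top',B,10); print(xy.round(),rect(xy)); c=xy.mean(0)
b=rect(xy)[2]
cand=[(abs(q[5]),a) for k in range(-2,3) for a in [b+k*np.pi/2] for p in [np.r_[c-150*np.array([np.cos(a),np.sin(a)]),400]] for q in [env.ik(p,down(a))] if q is not None]
print(cand); a=min(cand)[1]
env.reach(np.r_[c-150*np.array([np.cos(a),np.sin(a)]),400],down(a)); env.hold(.2)
st=env.read_state(); im=viewer.camera('wrist'); cv2.imwrite('pics/w2.png',im); np.save('s2.npy',np.r_[st['tool_pos'],st['orientation']])
print(st['time_s'],project('wrist',np.c_[xy,[10]*4],st).round())
```

```text
[[ 717.  158.]
 [ 674. -154.]
 [ 434. -117.]
 [ 479.  194.]] (array([576.36242676,  19.83807373]), array([317.02050781, 242.88475037]), np.float64(-0.14275861707564275))
[(np.float64(1.4463017718132243), np.float64(-3.284351270665436)), (np.float64(1.782274981282134), np.float64(-0.14275861707564275)), (np.float64(0.10575528012050928), np.float64(1.4280377097192538)), (np.float64(1.446301771813224), np.float64(2.9988340365141504))]
2.8583 [[411. -24.]
 [414. 206.]
 [228. 204.]
 [229. -25.]]
```

View pics/w2.png

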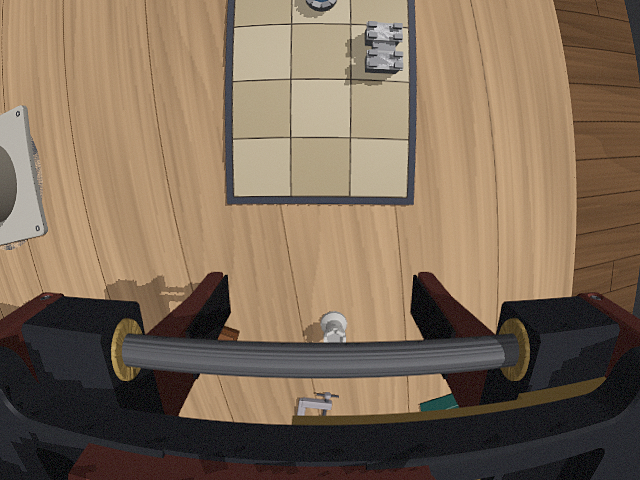

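```bash
cat > p.py <<'E'
from h import *
def fit(L,W):
    u,_,v=np.linalg.svd((L-L.mean(0)).T@(W-W.mean(0))); Rm=(u@v).T; a=np.arctan2(Rm[1,0],Rm[0,0]); t=W.mean(0)-Rm@L.mean(0)
    return t,a,np.linalg.norm(L@Rm.T+t-W,axis=1)
E
python3 - <<'E'
from p import *
s=np.load('s2.npy');st=dict(tool_pos=s[:3],orientation=s[3:])
g=cv2.cvtColor(cv2.imread('pics/w2.png'),cv2.COLOR_BGR2GRAY)
px=np.array([[290,138],[350,138],[291,79],[350,80]],np.float32).reshape(-1,1,2)
px=cv2.cornerSubPix(g,px,(5,5),(-1,-1),(3,50,.01)); print(px.reshape(-1,2))
W=plane('wrist',px,10,st); L=np.array([[-37.5,-75],[37.5,-75],[-37.5,0],[37.5,0]])
t,a,e=fit(L,W); print(t,a,e)
print('top0 gate px check', project('wrist',[[*(t+np.array([[np.cos(a),-np.sin(a)],[np.sin(a),np.cos(a)]])@[75,37.5]),54]],st))
np.save('board.npy',np.r_[t,a])
E
```

```text
[[290.25226  137.1444  ]
 [349.8562   137.35158 ]
 [290.3193    78.701965]
 [349.21283   79.509705]]
[575.70893635  23.06962603] -0.14652471804901207 [0.45770646 0.15056141 0.54324233 1.14664348]
top0 gate px check [[385.22903184  43.1818795 ]]
```

```bash
cat >> p.py <<'E'
bt=np.load('board.npy') if __import__('os').path.exists('board.npy') else None
def sq(x,y):
    c,s=np.cos(bt[2]),np.sin(bt[2]); return bt[:2]+np.array([c*x-s*y,s*x+c*y])
def pick(xy,z,a,zup,w=88,close=0):
    env.reach(np.r_[xy,max(zup,z+60)],down(a)); env.move_l(np.r_[xy,z+25],down(a),rate=200); hit=env.move_l(np.r_[xy,z],down(a),rate=60,f_stop=10)
    set_gripper(close); s=env.read_state(); print('grip',hit,s['width'],s['grip_force'],s['tool_pos'])
    env.move_l(np.r_[xy,zup],down(a),rate=150); s=env.read_state(); print('lifted',s['width'],s['grip_force'],s['time_s'])
def place(xy,z,a,zup,opn=88):
    env.reach(np.r_[xy,zup],down(a)); env.move_l(np.r_[xy,z+12],down(a),rate=120); env.hold(.2)
    hit=env.move_l(np.r_[xy,z-1],down(a),rate=20,f_stop=4); s=env.read_state(); print('down',hit,s['tool_pos'],s['force'])
    set_gripper(opn); env.move_l(np.r_[xy,zup],down(a),rate=150); print(env.read_state()['time_s'])
E
python3 - <<'E'
from p import *
pick([365,-318],82,-.5+np.pi/2,200)
place(sq(75,-112.5),92,bt[2]+np.pi/2,200)
# tower look
for k in range(-2,3): 
    q=env.ik([550,325,240],down(-.1+k*np.pi/2)); print(k,None if q is None else q[5])
a=bestyaw([550,325,240],[-.1+k*np.pi/2 for k in range(-2,3)])
xy=np.array([480,325])  # between swamp and tower
env.reach([*xy,300],down(a)); env.hold(.2); st=env.read_state(); im=viewer.camera('wrist'); cv2.imwrite('pics/w3.png',im); np.save('s3.npy',np.r_[st['tool_pos'],st['orientation']])
for k,z in(('swamp',12),('tower',60)):
    for c in blobs(im,k,None,100)[:3]: print(k,cv2.boundingRect(c),*rect(plane('wrist',cv2.convexHull(c),z,st)))
print(a,st['time_s'])
E
```

```text
grip False 62.08646361493734 29.996586441993713 [ 365.08112433 -318.05944446   82.15975258]
lifted 61.3123444993525 29.996248483657837 6.8167
down True [633.31628467 -99.11204129  92.16550385] [-0.07830199 -0.12864251  5.33952521]
11.3333
-2 -0.9557165319611611
-1 -2.5265128587560572
0 2.185876121628633
1 0.6150797948337359
2 -0.9557165319611607
swamp (199, 181, 80, 80) [395.60638428 325.39996338] [63.15817642 60.92841721] 0.5332845593248625
tower (372, 185, 51, 49) [549.94012451 330.37033081] [42.38658142 45.42520905] -0.12574780877081615
1.4707963267948965 13.225
```

View pics/w3.png

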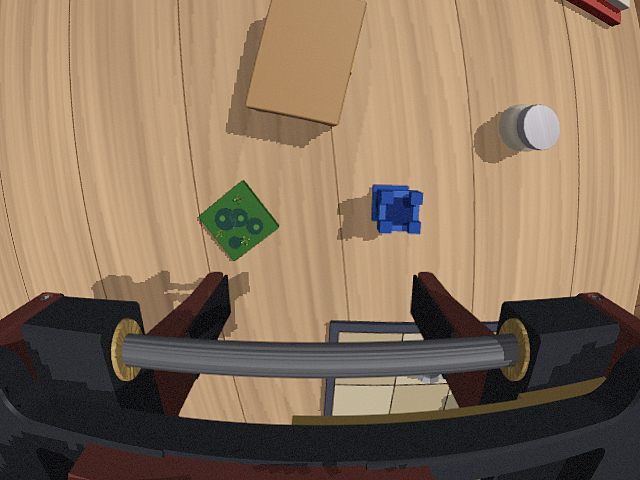

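Run:
```python
from p import *
s=np.load('s3.npy');s3=dict(tool_pos=s[:3],orientation=s[3:])
print('tower',plane('wrist',[[400.5,212]],60,s3), 'project foot corner centre', project('wrist',[[*plane('wrist',[[400.5,212]],60,s3)[0],0]],s3))
q=[k*np.pi/2 for k in range(-2,3)]
a=bestyaw([395,325,100],[.533+k for k in q]); print(a)
pick([395.6,325.4],82,a,200)
p=sq(0,-37.5); a=bestyaw([*p,100],[bt[2]+k for k in q]); print(a)
place(p,92,a,200)
# look at rook and board from the right
env.reach([553,-306,260],down(1.42)); env.hold(.2); st=env.read_state(); im=viewer.camera('wrist'); cv2.imwrite('pics/w4.png',im); np.save('s4.npy',np.r_[st['tool_pos'],st['orientation']])
for c in blobs(im,'rook',(250,120,450,300),100)[:3]: print(cv2.boundingRect(c),*rect(plane('wrist',cv2.convexHull(c),52,st)))
print(st['time_s'])
```

```text
tower [[553.08955315 327.58627391]] project foot corner centre [[388.52366978 201.73283795]]
2.1037963267948965
grip False 61.91888663401463 30.000288784503937 [395.65937454 325.45221964  82.14162841]
lifted 61.792511803535405 29.99994546175003 16.5
1.4242716087458844
down True [570.08520837 -14.05099809  92.1398271 ] [0.07182041 0.32105844 4.9757213 ]
21.125
(295, 206, 39, 50) [ 548.83685303 -303.11203003] [40.40906906 30.43138695] -0.16497803584044668
22.4667
```

View pics/w4.png

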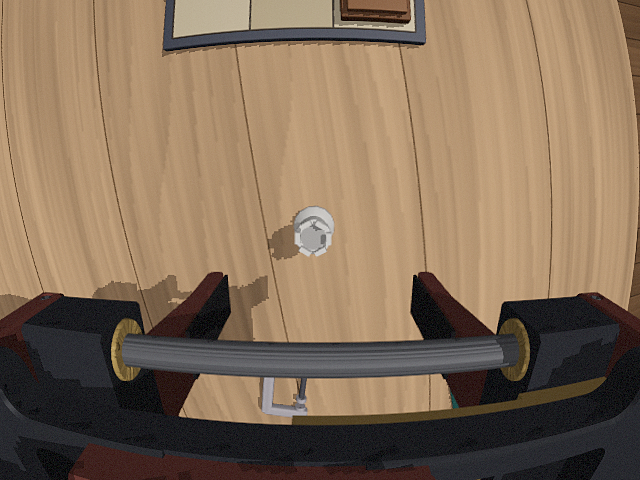

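Run:
```python
from p import *
s=np.load('s4.npy');s4=dict(tool_pos=s[:3],orientation=s[3:])
h=plane('wrist',[[313,239]],52,s4)[0]; f=plane('wrist',[[314.3,226]],3,s4)[0]; print(h,f)
xy=(h+f)/2; a=bt[2]+np.pi/2
assert np.linalg.norm(h-f)<6
pick(xy,105,a,220)
place(sq(75,-37.5),115,a,230)
```

```text
[ 547.03284602 -309.57699161] [ 547.29868214 -309.70097776]
grip False 29.168090749983598 29.999753946831333 [ 547.16655975 -309.64902329  104.98194177]
lifted 28.849164428989248 29.99983695984156 25.825
down True [644.19354669 -24.95085498 114.88451274] [-1.13008373 -0.04277538  4.97786384]
30.7
```

Run:
```python
from p import *
a=bt[2]+np.pi/2; p=sq(20,-75)-80*np.array([np.cos(a),np.sin(a)])
env.reach([*p,280],down(a)); env.hold(.2); st=env.read_state(); im=viewer.camera('wrist'); cv2.imwrite('pics/w5.png',im); np.save('s5.npy',np.r_[st['tool_pos'],st['orientation']])
for n,l in(('hill',[75,-112.5,30]),('swamp',[0,-37.5,22]),('rook',[75,-37.5,62])): print(n,project('wrist',[[*sq(*l[:2]),l[2]]],st), sq(*l[:2]))
M=np.array([[-37.5,-75],[37.5,-75],[-112.5,-75]]); print(project('wrist',np.c_[np.array([sq(*m) for m in M]),[10]*3],st))
for c in blobs(im,'swamp',None,300)[:1]: print('swamp',cv2.boundingRect(c),*rect(plane('wrist',cv2.convexHull(c),20,st)))
for c in blobs(im,'hill',(200,0,500,270),300)[:1]: print('hill',cv2.boundingRect(c),*rect(plane('wrist',cv2.convexHull(c),22,st)))
```

```text
hill [[381.13994391 176.84786411]] [633.48015966 -99.17494749]
swamp [[297.62924743  93.67024062]] [570.23389965 -14.02854068]
rook [[388.65272688  88.46861339]] [644.43023306 -24.97861408]
[[258.67871729 135.57901728]
 [338.64646776 134.85008946]
 [183.94639555 139.20248103]]
swamp (264, 62, 69, 67) [570.17156982 -14.43366241] [61.667099   61.80133057] -0.14451896655618546
hill (345, 142, 68, 67) [632.7802124  -98.51703644] [61.06162262 62.20682144] -0.14427462152617032
```

View pics/w5.png

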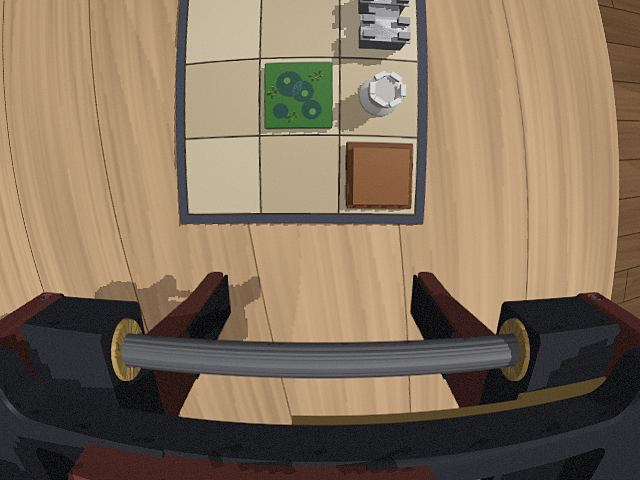

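Run:
```python
from p import *
a=-.1+np.pi/2
pick([553.1,327.6],106,a,250)
place([633.1,-99],136,bt[2]+np.pi/2,250,70)
a=bt[2]+np.pi/2; p=sq(20,-75)-80*np.array([np.cos(a),np.sin(a)])
env.reach([*p,300],down(a)); env.hold(.2); st=env.read_state(); im=viewer.camera('wrist'); cv2.imwrite('pics/w6.png',im)
print(project('wrist',[[633.1,-99,90],[633.1,-99,10]],st),st['time_s'])
cv2.imwrite('pics/sc6.png',cv2.resize(viewer.camera('scene')[210:330,220:480],None,fx=3,fy=3))
```

```text
grip False 37.27538598549117 29.999907771125436 [553.11579696 327.63546887 106.03718418]
lifted 37.827674986776074 29.999844543635845 36.5
down True [633.02434588 -98.96937758 135.93664301] [-0.91629236  0.23733505  5.43234447]
41.4833
[[389.12168637 180.01411529]
 [374.72061773 172.52354702]] 42.1167
```

View pics/w6.png

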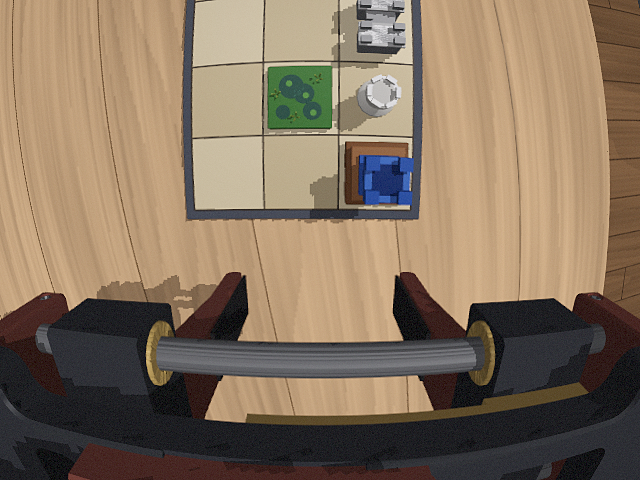

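View pics/sc6.png

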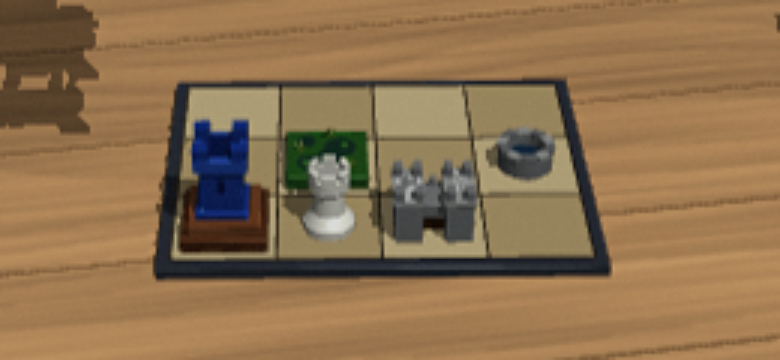

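The wrist view shows the tower's crown at (387,180), where (389,180) was expected. The scene crop shows every piece upright in its square, so I'm handing the job in.

```bash
python3 -c "
from station import workorder
print(workorder.sign_off())"
```

```text
the job is handed in; nothing more can be done
None
```

The job is handed in at about 42 s on the robot's clock: hill, rook, swamp and watchtower stand where asked, with the tiles about 1 mm off centre and 0.002 rad off the lines by the wrist camera, and the jar, clamp and box were not approached; the sign-off gave no verdict.

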